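Put the go gauge and the setting plate away in the gauge tray

TASK

Put the measuring tools away in the grey gauge tray: lay the flat gauge with the green grip in the long compartment and the brass setting plate in the short, wide compartment, each flat on the white floor and lengthwise within its compartment. Lay them down rather than dropping them, and leave the red-gripped gauge where it lies on the bench.

Things in the scene. Friction and masses are not known exactly. Their poses are not given: they have to be found in the camera images.
- go_center (a point): Centre (half-way up) of the loose go gauge lying flat on the oak bench: a flat steel bar with a green grip, 110 mm long (x) and 14 mm thick (z); the green middle part is 56 mm long and 24 mm wide (y), the steel ends 20 mm wide and 12 mm thick. About 0.22 kg. Its x axis runs along its length, z up; both ends and both faces are alike.
- plate_center (a point): Centre (half-way up) of the loose brass setting plate lying flat on the bench: 70 mm long (x), 36 mm wide (y), 14 mm thick (z), with two dark holes. About 0.28 kg. Its x axis runs along its length, z up; both ends are alike.
- tray: Fixed grey tray, 180 (x) x 320 mm (y), origin under its centre, z up. White compartment floors 4 mm, black ribs and grey rim 12 mm above the bench. Long compartment: centre x 0, y -75 mm, 130 mm long along tray y, 44 wide. Short, wide one: centre x 0, y +75 mm, 90 mm long along tray x, 56 wide. Finger gaps in the middle of their long sides, 70 and 54 mm. A part laid there has its centre 11 mm up.
- nogo_center (a point): Centre (half-way up) of the no-go gauge, the same shape and size as the go gauge (110 x 24 x 14 mm, x along its length) but with a red grip; it lies loose on the bench and stays there.
Not all that is in view belongs to the job. Of the things shaped like the part that bears plate_center, the brass one is meant.

How it is judged:
By the outcome, as a careful person would: the job done as asked, in the order asked, and still so for the second after the job is handed in, with the robot touching nothing.
It also fails if it takes over 51 s, if anything falls off the work surface, if the arm or the gripper's body presses on something with over 40 N, if the wrist force passes 120 N, or if a joint passes its speed limit or range.

ROBOT

A 6-joint arm with a two-finger parallel gripper is mounted at the origin on the work surface. World frame = base frame: x ahead of the robot, y to its left, z up, the work surface at z = 0. Lengths are in m, angles in rad, forces in N, time in s.
With the tool pointing down it reaches from about 0.275 to 0.75 m from the base axis. Payload 10.2 kg.
Tool frame: the origin (TCP) lies midway between the tips of the shut fingers; the grasp point (between the pads) lies 19 mm behind it; z points along the fingers, y is the line along which they close (so a half turn about z gives the same grasp; the last joint's range is limited). The gripper opens to 85 mm and grips with 20 to 120 N. Pads are 22 mm wide; open, the fingers measure 114 mm over their backs; the gripper's body (76 mm by 85 mm) begins 54 mm behind the grasp point. The pads swing forward as they close: fully open they stand 13 mm farther back than shut.
Start: joints at [-1.344, 0.313, 1.498, -0, 1.331, -0.223], TCP at [0.228, -0.473, 0.231] pointing down, gripper open.
Joint ranges: [-2.94, 2.94], [-0.97, 2.17], [0.19, 2.56], [-1.23, 4.37], [0.02, 3.11], [-2.88, 2.88]. Speed limits (rad/s): [2.39, 2.39, 3.01, 3.14, 3.14, 3.14].

INTERFACE

Orientations are given as [roll, pitch, yaw] about the fixed x, y, z axes, in that order (R = Rz(yaw) Ry(pitch) Rx(roll)).
In Python, from cell import telemetry, eyes, workorder, finder gives the robot as it stands.
- The arm moves only by the tool play_rows, never from a script. Its argument "rows" is a list of rows, each a list of 7 numbers: the shift along the tool's x, y, z in cm, then the turn, a rotation vector about the tool's x, y, z in degrees, then the opening, from 0 (shut) to 1 (fully open). A call has 1 to 20 rows; each row shifts and turns the commanded pose from where the row before left it, along the tool's axes as they then stand; what a row does not reach is not made up. A row lasts 1/8 s, in which the tool goes at most 62.5 mm and 10.7 degrees, less where a joint would pass 70% of its speed; a pose out of reach is approached as far as the arm can. A call with a gripper value outside its range is refused whole. The fingers move at their own pace and stop on an object; the grip force is fixed at half the most. Time passes only in rows, so rows that do not move let the fingers close. It gives the time, the measured TCP pose, the force, the opening and the grip force at its end, in the units of the state.
- telemetry.read_state(): the state, without advancing time (a new reading comes with each control period).
- eyes.capture(name): name is "scene" or "top" or "wrist"; returns a dict with "pixels" (384x512x3 uint8, red, green, blue), "fx", "fy", "cx", "cy" (pixels), "R" (3x3) and "t" (3): a world point X has camera coordinates R X + t. Camera axes: x right, y down, z forward; pixel columns grow to the right and rows downward; lengths in m; the calibration is good to about 2 mm. The wrist camera is an equidistant fisheye: a pixel r from the principal point sees the ray r / f radians off the axis. A picture is of the moment at which its call begins. There is no depth.
- workorder.close_job(): hands the job in; it is judged then, once.
Trained networks look in the newest picture that a camera, given by its name, has taken for a name from the list of things; names that differ only in an ending like _2 or _b are one class to them, and where a whole thing is asked for, a point or a joint stands for the part that bears it (a point fixed in the world has none). Each returns a list of dicts, best first, with "score" (0 to 1); they miss things now and then, are a little off and sometimes report something else, mostly with a low value. They report only what shows in the picture. A call takes as long as a camera call. They do not tell look-alikes from the thing itself.
- finder.masks_of(camera, label): "mask" (384x512 bool, what is visible of it) and "box" ([left, top, width, height] in pixels, round what is visible of it).
The state is a dict: "time_s": time; "joint_positions": joint angles; "qd": joint speeds; "joint_torque": joint torques, N m; "tool_pos": TCP position; "orientation": TCP orientation; "contact_force": force on the tool from outside, world axes, zero at the start; "ft_torque": the same for the moment, N m; "finger_gap": finger opening in m; "gripper_force": force on a finger pad.
Only numpy, scipy, OpenCV 4.12 (cv2) and the standard library are available. Lean on these libraries where they do the work, as an engineer would, in place of code of your own. Each camera call takes 0.05 s, during which the arm holds its last target. There are 200 camera calls.

## Working session

There is one attempt and no reset: what is moved stays moved. The work goes in short steps, Python scripts to look and compute and a tool call to move; the robot and the scene stay as the last step left them, time stands still between calls to the robot, and variables do not carry over. Pictures are saved under pics/ and viewed, at most 10 in all, crops included, and the job is handed in when it is done.

Besides the shell and the picture viewer there is one more tool, called after "Call:" by a JSON object that holds its "api" and its "payload", one argument or row to a line. play_rows: Moves the arm, as the interface text tells. Its arguments: {"type":"object","properties":{"rows":{"type":"array"}},"required":["rows"]}

```bash
mkdir -p pics; cat > h.py <<'E'
import numpy as np, cv2
from cell import telemetry, eyes, workorder, finder
def save(c,n): 
    cv2.imwrite(f'pics/{n}.png',cv2.cvtColor(c['pixels'],cv2.COLOR_RGB2BGR))
def ray(c,u,v):
    R=np.array(c['R']);t=np.array(c['t'])
    d=np.array([(u-c['cx'])/c['fx'],(v-c['cy'])/c['fy'],1.])
    if c.get('fish'):
        a=d[:2];r=np.hypot(*a);d=np.array([*(a/max(r,1e-9)*np.sin(r)),np.cos(r)])
    return -R.T@t, R.T@d
def w(c,u,v,z):
    o,d=ray(c,u,v); return o+d*(z-o[2])/d[2]
def cap(n):
    c=eyes.capture(n); c['fish']=n=='wrist'; return c
def rect(c,mask,z):
    ct=max(cv2.findContours(mask.astype(np.uint8),0,1)[0],key=cv2.contourArea)[:,0,:]
    P=np.array([w(c,u,v,z)[:2] for u,v in ct])
    (x,y),(a,b),ang=cv2.minAreaRect((P*1000).astype(np.float32))
    if a<b: a,b,ang=b,a,ang+90
    return [round(q,1) for q in (x,y,a,b,(ang+90)%180-90)]
E
cat > l.py <<'E'
from h import *
import sys
n=sys.argv[1]
c=cap(n);save(c,sys.argv[2])
for l,z in(('go_center',.012),('plate_center',.014),('nogo_center',.012),('tray',.012)):
    for m in finder.masks_of(n,l):
        if m['score']>.2: 
            col=c['pixels'][m['mask']].mean(0).round() if m['mask'].any() else None
            print(l,round(m['score'],2),m['box'],col,rect(c,m['mask'],z))
s=telemetry.read_state();print(s['time_s'],s['tool_pos'],s['orientation'],s['finger_gap'],s['contact_force'])
E
python3 l.py top top1; python3 l.py wrist wr1
```

```text
go_center 0.68 [104.0, 161.0, 45.5, 44.9] [126. 159. 124.] [537.4, 270.5, 108.5, 26.1, -45.3]
plate_center 0.88 [255.5, 233.2, 31.0, 42.0] [ 82. 161. 149.] [394.1, -13.6, 71.6, 38.2, -19.7]
plate_center 0.79 [204.0, 205.9, 24.2, 38.0] [195. 176. 104.] [453.7, 89.8, 69.5, 36.3, 13.0]
plate_center 0.79 [145.2, 228.9, 34.9, 38.7] [ 79. 158. 147.] [406.6, 195.2, 69.8, 39.1, -27.1]
plate_center 0.71 [200.1, 271.0, 36.0, 23.1] [ 80. 161. 150.] [336.1, 88.8, 69.0, 38.6, -86.0]
nogo_center 0.93 [188.7, 101.9, 44.0, 47.1] [179. 118. 110.] [656.3, 102.5, 110.4, 29.0, -46.0]
tray 0.93 [294.9, 114.2, 167.3, 103.0] [137. 134. 133.] [566.2, -228.1, 322.8, 184.7, 84.1]
0.25 [ 0.22822901 -0.47268187  0.23105807] [-3.14106448e+00 -1.36308784e-04  4.49778217e-01] 0.0852343847129728 [-0.24106126  0.29037304  0.18137993]
0.5 [ 0.228251   -0.47277498  0.23126875] [-3.14152318e+00 -2.62026003e-05  4.49803522e-01] 0.08567410417385667 [ 0.56054206 -0.48435285 -0.44549611]
```

View pics/top1.png

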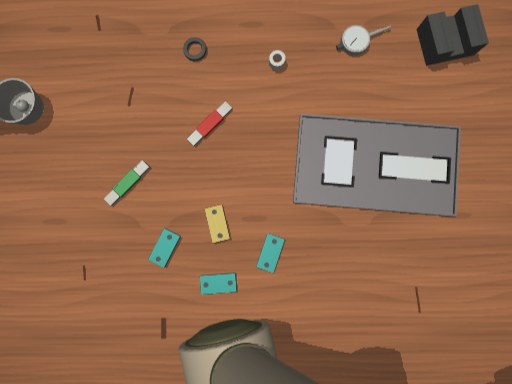

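The top view shows the green gauge at (127,183), the brass plate at (217,224) and the red gauge at (210,124). In the tray, the short compartment is at (338,161) and the long one at (414,168). The teal plates are decoys. I'll refine the tray pose from the white floors while moving towards the green gauge.

Call:
{"api": "play_rows", "payload": {
  "rows": [
    [3.76,-3.34,0,0,0,0,1],
    [3.76,-3.34,0,0,0,0,1],
    [3.76,-3.34,0,0,0,0,1],
    [3.76,-3.34,0,0,0,0,1],
    [3.76,-3.34,0,0,0,0,1],
    [3.76,-3.34,0,0,0,0,1],
    [3.76,-3.34,0,0,0,0,1],
    [3.76,-3.34,0,0,0,0,1],
    [3.76,-3.34,0,0,0,0,1],
    [3.76,-3.34,0,0,0,0,1],
    [3.76,-3.34,0,0,0,0,1],
    [3.76,-3.34,0,0,0,0,1],
    [3.76,-3.34,0,0,0,0,1],
    [3.76,-3.34,0,0,0,0,1],
    [3.76,-3.34,0,0,0,0,1],
    [3.76,-3.34,0,0,0,0,1],
    [0,0,0,0,0,-10,1],
    [0,0,0,0,0,-10,1],
    [0,0,0,0,0,-10,1],
    [0,0,0,0,0,-10,1]
  ]
}}

```text
time_s: 3.0
tool_pos: [0.5377, 0.2701, 0.2312]
orientation: [-3.141, 0.0, 1.154]
contact_force: [-0.6, -0.5, 0.2]
finger_gap: 0.0853
gripper_force: 0.0
```

```bash
cat >> h.py <<'E'
def delta(x,y,z,yaw):
    """mm, deg target -> tool-frame shift cm and tool z turn deg"""
    from scipy.spatial.transform import Rotation as Ro
    s=telemetry.read_state();R=Ro.from_euler('xyz',s['orientation']).as_matrix()
    d=R.T@(np.array([x,y,z])/10-100*s['tool_pos']); cy=np.degrees(np.arctan2(R[1,0],R[0,0]))
    print('t',round(s['time_s'],2),'shift cm',d.round(2),'turn z',round(-((yaw-cy+180)%360-180),1),'pos',(1000*s['tool_pos']).round(1),'yaw',round(cy,1),'gap',round(s['finger_gap'],4),'F',np.round(s['contact_force'],1),'tilt',R[:,2].round(3))
E
python3 - <<'E'
from h import *
c=cap('top');p=c['pixels'].astype(int)
m=(p.min(2)>190);m[:,:290]=0;m[:110]=0;m[220:]=0;m[:,465:]=0
n,l,st,ce=cv2.connectedComponentsWithStats(m.astype(np.uint8))
for i in range(1,n):
    if st[i,4]>100: print(st[i],w(c,*ce[i],.004)[:2]*1000,rect(c,l==i,.004))
delta(537,270.5,150,134.7)
E
python3 l.py wrist wr2
```

```text
[ 324  139   30   45 1153] [ 575.36399052 -155.22893498] [575.6, -155.0, 85.9, 55.3, -6.1]
[ 382  156   65   24 1298] [ 559.92795606 -305.39914654] [559.7, -305.3, 126.3, 42.2, 83.8]
t 3.05 shift cm [ 0.02 -0.08  8.12] turn z -68.2 pos [537.7 270.  231.2] yaw 66.5 gap 0.0855 F [ 1.   0.1 -0.4] tilt [-0. -0. -1.]
go_center 0.78 [215.5, 141.6, 85.5, 43.4] [117. 159. 117.] [539.9, 273.8, 109.3, 26.2, -45.8]
plate_center 0.88 [231.0, 272.5, 47.6, 39.6] [150. 118.  68.] [456.6, 96.5, 73.7, 42.1, 13.9]
plate_center 0.82 [169.4, 234.2, 48.7, 28.0] [40. 99. 91.] [410.5, 199.6, 70.5, 41.6, -28.4]
plate_center 0.55 [169.2, 292.6, 41.8, 44.0] [43. 98. 89.] [341.4, 94.3, 78.4, 44.7, -87.4]
nogo_center 0.91 [347.7, 221.0, 66.2, 32.5] [164.  96.  88.] [656.7, 107.6, 112.9, 26.2, -45.9]
tray 0.58 [375.0, 335.1, 34.4, 47.3] [102. 102. 100.] [625.9, -206.0, 181.7, 68.1, 84.8]
3.3 [0.53765676 0.27000266 0.2312868 ] [-3.14154784e+00  2.82102295e-05  1.14516314e+00] 0.0853062720644139 [-0.37319757  0.426336   -0.36433771]
```

Call:
{"api": "play_rows", "payload": {
  "rows": [
    [0,0,0,0,0,-9.7,1],
    [0,0,0,0,0,-9.7,1],
    [0,0,0,0,0,-9.7,1],
    [0,0,0,0,0,-9.7,1],
    [0,0,2.2,0,0,-9.7,1],
    [0,0,2.2,0,0,-9.7,1],
    [0,0,2.2,0,0,-9.7,1],
    [0,0,2.2,0,0,0,1],
    [0,0,2.2,0,0,0,1],
    [0,0,0,0,0,0,1]
  ]
}}

```text
time_s: 4.55
tool_pos: [0.537, 0.2698, 0.12]
orientation: [-3.139, -0.001, 2.331]
contact_force: [1.0, 0.5, 0.9]
finger_gap: 0.0851
gripper_force: 0.0
```

```bash
python3 l.py wrist wr3; python3 -c "
from h import *
delta(538.5,272,4,134.5)"
```

```text
go_center 0.79 [250.9, 128.4, 27.5, 119.9] [121. 160. 121.] [538.8, 273.7, 109.8, 23.6, -44.3]
go_center 0.58 [90.9, 353.7, 42.8, 28.9] [108. 109. 105.] [577.7, -92.1, 103.2, 50.9, -77.2]
plate_center 0.82 [76.5, 114.9, 62.1, 78.5] [ 49. 118. 108.] [409.9, 200.6, 70.3, 43.2, -26.7]
plate_center 0.77 [64.7, 222.0, 58.8, 61.6] [170. 134.  77.] [455.1, 97.5, 72.6, 46.1, 13.3]
plate_center 0.71 [8.8, 241.3, 46.1, 56.4] [ 56. 127. 115.] [398.8, -4.7, 69.2, 56.2, -20.4]
plate_center 0.62 [3.2, 147.9, 43.6, 68.6] [ 46. 109. 100.] [340.8, 96.7, 79.4, 43.4, -86.1]
nogo_center 0.75 [225.6, 313.5, 20.8, 15.6] [127. 128. 118.] [621.3, 143.6, 22.8, 19.9, -47.9]
tray 0.67 [92.6, 352.3, 39.2, 31.7] [107. 109. 105.] [577.7, -91.5, 100.0, 51.4, -76.5]
4.8 [0.53812199 0.27014548 0.12237723] [3.14001677e+00 8.63852980e-04 2.33261880e+00] 0.08543191620973893 [0.54138128 0.02808232 0.46520592]
t 4.8 shift cm [ 0.12  0.14 11.84] turn z -0.9 pos [538.1 270.1 122.4] yaw 133.6 gap 0.0854 F [0.5 0.  0.5] tilt [ 0.002  0.    -1.   ]
```

View pics/wr3.png

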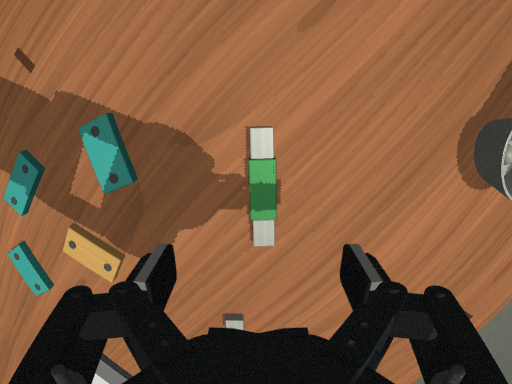

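The green gauge lies centred between the open fingers at pixel (262,188), aligned with the tool x axis. I'll descend, grip and lift a little.

Call:
{"api": "play_rows", "payload": {
  "rows": [
    [0.1,0.15,2.5,0,0,-0.5,1],
    [0,0,2.5,0,0,0,1],
    [0,0,2.5,0,0,0,1],
    [0,0,2,0,0,0,1],
    [0,0,1.3,0,0,0,1],
    [0,0,0.8,0,0,0,1],
    [0,0,0,0,0,0,0.5],
    [0,0,0,0,0,0,0.3],
    [0,0,0,0,0,0,0.1],
    [0,0,0,0,0,0,0.1],
    [0,0,0,0,0,0,0.1],
    [0,0,0,0,0,0,0.1],
    [0,0,0,0,0,0,0.1],
    [0,0,0,0,0,0,0.1]
  ]
}}

```text
time_s: 6.55
tool_pos: [0.5386, 0.272, 0.0061]
orientation: [3.14, 0.001, 2.342]
contact_force: [0.6, 1.3, 6.0]
finger_gap: 0.0224
gripper_force: 59.5
```

```bash
python3 -c "
from h import *
delta(559.5,-304.5,120,83.9)"
```

```text
t 6.55 shift cm [-42.81 -38.65 -11.41] turn z 50.3 pos [538.6 272.    6.1] yaw 134.2 gap 0.0224 F [0.6 1.3 6. ] tilt [ 0.001  0.    -1.   ]
```

Call:
{"api": "play_rows", "payload": {
  "rows": [
    [0,0,-0.8,0,0,0,0.1],
    [0,0,-2.5,0,0,0,0.1],
    [0,0,-4,0,0,0,0.1],
    [0,0,-2.7,0,0,0,0.1],
    [-2.8,-2.6,0,0,0,0,0.1],
    [-3.3,-3,0,0,0,0,0.1],
    [-3.6,-3.25,0,0,0,0,0.1],
    [-3.6,-3.25,0,0,0,0,0.1],
    [-3.6,-3.25,0,0,0,0,0.1],
    [-3.6,-3.25,0,0,0,0,0.1],
    [-3.6,-3.25,0,0,0,0,0.1],
    [-3.6,-3.25,0,0,0,0,0.1],
    [-3.6,-3.25,0,0,0,0,0.1],
    [-3.6,-3.25,0,0,0,0,0.1],
    [-3.6,-3.25,0,0,0,0,0.1],
    [-2.4,-2.1,0,0,0,0,0.1],
    [-1.6,-1.4,0,0,0,0,0.1]
  ]
}}

```text
time_s: 8.68
tool_pos: [0.5586, -0.3018, 0.1051]
orientation: [-3.141, -0.001, 2.34]
contact_force: [0.5, 0.4, -1.9]
finger_gap: 0.022
gripper_force: 59.2
```

Call:
{"api": "play_rows", "payload": {
  "rows": [
    [0,0,0,0,0,8.4,0.1],
    [0,0,0,0,0,8.4,0.1],
    [0,0,0,0,0,8.4,0.1],
    [0,0,0,0,0,8.4,0.1],
    [0,0,0,0,0,8.4,0.1],
    [0,0,0,0,0,8.3,0.1],
    [0,0,0,0,0,0,0.1]
  ]
}}

```text
time_s: 9.55
tool_pos: [0.5589, -0.3001, 0.1052]
orientation: [-3.141, -0.0, 1.465]
contact_force: [0.0, -0.7, -1.8]
finger_gap: 0.0223
gripper_force: 59.2
```

```bash
python3 l.py wrist wr4; python3 -c "
from h import *
delta(559.5,-304.5,9.5,83.9)"
```

```text
go_center 0.95 [234.3, 145.3, 50.6, 185.0] [107. 145. 108.] [554.0, -351.4, 191.2, 42.5, 84.4]
tray 0.72 [148.5, 0.0, 226.9, 280.8] [136. 137. 135.] [564.9, -259.1, 255.8, 182.2, 84.1]
9.8 [ 0.55908737 -0.3002318   0.10526335] [-3.14143169e+00 -1.01751268e-04  1.46539655e+00] 0.022057383454097936 [-0.88960651  0.96683874 -2.05168262]
t 9.8 shift cm [-0.42  0.09  9.58] turn z 0.1 pos [ 559.1 -300.2  105.3] yaw 84.0 gap 0.0221 F [-0.9  1.  -2.1] tilt [-0.  0. -1.]
```

View pics/wr4.png

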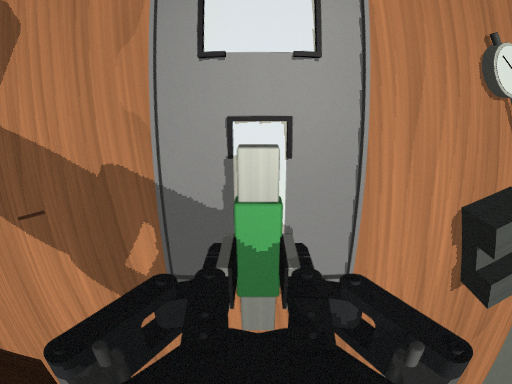

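```bash
python3 -c "
from h import *
c=cap('wrist')
for u,v in((233,121),(287,121),(260,121),(199,0),(225,52),(295,52)): print(u,v,(1000*w(c,u,v,.004)).round(1))
a=np.radians(83.9);print(np.array([559.5,-304.5])+65*np.array([np.cos(a),np.sin(a)]))
m=(c['pixels'].min(2)>185);m[:60]=0;m[145:]=0
ys,xs=np.nonzero(m);print(xs.min(),xs.max(),ys.min(),ys.max())"
```

```text
233 121 [ 545.9 -236.5    4. ]
287 121 [ 589.7 -241.1    4. ]
260 121 [ 567.8 -239.     4. ]
199 0 [ 528.9 -129.3    4. ]
225 52 [ 545.8 -178.9    4. ]
295 52 [ 601.8 -184.6    4. ]
[ 566.40716464 -239.86803363]
233 511 60 144
```

The gauge (col 259) sits over the long compartment (inner sides at 233–289, far edge at row 121). The wrist and top estimates agree to about 1.5 mm, so I'll lower it.

Call:
{"api": "play_rows", "payload": {
  "rows": [
    [-0.2,0.07,1.5,0,0,0,0.1],
    [-0.2,0.07,2.5,0,0,0,0.1],
    [0,0,2.5,0,0,0,0.1],
    [0,0,1.5,0,0,0,0.1],
    [0,0,0.8,0,0,0,0.1],
    [0,0,0.3,0,0,0,0.1],
    [0,0,0.2,0,0,0,0.1],
    [0,0,0.1,0,0,0,0.1],
    [0,0,0,0,0,0,0.1],
    [0,0,0,0,0,0,0.1]
  ]
}}

```text
time_s: 11.1
tool_pos: [0.5602, -0.3045, 0.0115]
orientation: [3.141, 0.0, 1.464]
contact_force: [0.8, -0.5, -2.0]
finger_gap: 0.022
gripper_force: 59.2
```

Call:
{"api": "play_rows", "payload": {
  "rows": [
    [0,0,0.1,0,0,0,0.1],
    [0,0,0.05,0,0,0,0.1],
    [0,0,0,0,0,0,0.1]
  ]
}}

```text
time_s: 11.48
tool_pos: [0.5602, -0.3044, 0.0102]
orientation: [3.141, 0.0, 1.464]
contact_force: [-1.6, 1.6, 3.4]
finger_gap: 0.0217
gripper_force: 59.8
```

Call:
{"api": "play_rows", "payload": {
  "rows": [
    [0,0,0,0,0,0,0.33],
    [0,0,0,0,0,0,0.38],
    [0,0,0,0,0,0,0.4],
    [0,0,0,0,0,0,0.4]
  ]
}}

```text
time_s: 11.98
tool_pos: [0.5601, -0.3044, 0.0098]
orientation: [3.142, 0.0, 1.464]
contact_force: [-0.9, 0.7, -1.0]
finger_gap: 0.0341
gripper_force: 0.0
```

Call:
{"api": "play_rows", "payload": {
  "rows": [
    [0,0,-0.5,0,0,0,0.4],
    [0,0,-1.5,0,0,0,0.4],
    [0,0,-3,0,0,0,0.5],
    [0,0,-4,0,0,0,1],
    [0,0,-2,0,0,0,1],
    [0,0,0,0,0,0,1]
  ]
}}

```text
time_s: 12.72
tool_pos: [0.5608, -0.3049, 0.1223]
orientation: [3.138, 0.002, 1.464]
contact_force: [-0.0, 0.1, -0.7]
finger_gap: 0.0851
gripper_force: 0.0
```

```bash
python3 l.py wrist wr5; python3 -c "
from h import *
delta(454.5,92.5,120,13.3)"
```

```text
go_center 0.79 [245.4, 127.2, 25.9, 118.7] [111. 156. 114.] [560.6, -303.7, 111.2, 24.0, 83.1]
tray 0.94 [151.8, 0.0, 210.8, 271.0] [130. 131. 129.] [564.6, -259.2, 258.1, 181.4, 84.0]
12.975 [ 0.55970087 -0.30412577  0.11868504] [-3.13993764e+00 -1.07905664e-03  1.46377648e+00] 0.08537013390628954 [ 0.37873133  0.48428135 -0.62517749]
t 12.97 shift cm [ 38.31 -14.7   -0.07] turn z 70.6 pos [ 559.7 -304.1  118.7] yaw 83.9 gap 0.0854 F [ 0.4  0.5 -0.6] tilt [-0.002  0.001 -1.   ]
```

View pics/wr5.png

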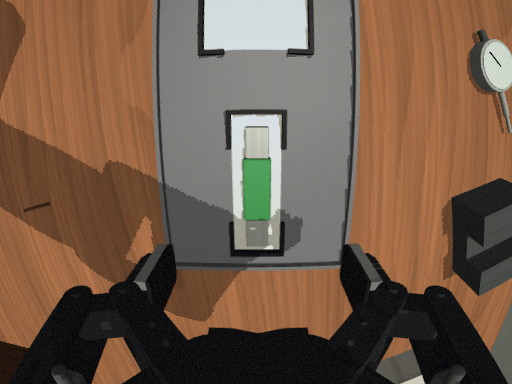

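The green gauge lies flat and centred in the long compartment (pixels 127–246, all ribs visible). Next is the brass plate.

Call:
{"api": "play_rows", "payload": {
  "rows": [
    [2.5,-1,0,0,0,0,1],
    [4,-1.5,0,0,0,0,1],
    [4.2,-1.6,0,0,0,0,1],
    [4.2,-1.6,0,0,0,0,1],
    [4.2,-1.6,0,0,0,0,1],
    [4.2,-1.6,0,0,0,0,1],
    [4.2,-1.6,0,0,0,0,1],
    [4.2,-1.6,0,0,0,0,1],
    [4.1,-1.6,0,0,0,0,1],
    [2.5,-1,0,0,0,0,1],
    [0,0,0,0,0,8.8,1],
    [0,0,0,0,0,8.8,1],
    [0,0,0,0,0,8.8,1],
    [0,0,0,0,0,8.8,1],
    [0,0,0,0,0,8.8,1],
    [0,0,0,0,0,8.8,1],
    [0,0,0,0,0,8.8,1],
    [0,0,0,0,0,8.8,1],
    [0,0,0,0,0,0,1]
  ]
}}

```text
time_s: 15.35
tool_pos: [0.4546, 0.0921, 0.1194]
orientation: [-3.141, 0.001, 0.236]
contact_force: [0.3, -0.1, -0.9]
finger_gap: 0.0852
gripper_force: 0.0
```

```bash
python3 l.py wrist wr6; python3 -c "
from h import *
delta(454.5,92.5,5,13.3)"
```

```text
plate_center 0.96 [197.2, 271.1, 71.7, 46.8] [ 52. 123. 112.] [341.7, 91.1, 70.2, 45.8, -87.3]
plate_center 0.89 [312.4, 231.9, 68.9, 66.4] [36. 88. 81.] [398.7, -9.2, 71.5, 42.7, -20.1]
plate_center 0.77 [241.1, 150.2, 36.5, 79.3] [187. 150.  86.] [455.7, 92.4, 72.8, 36.5, 12.5]
plate_center 0.55 [108.2, 173.3, 69.0, 75.8] [ 62. 147. 135.] [410.7, 195.5, 75.0, 36.9, -27.0]
nogo_center 0.46 [243.9, 1.2, 20.0, 3.1] [86. 88. 82.] [613.6, 134.7, 11.7, 4.8, -76.9]
tray 0.93 [414.9, 25.8, 97.1, 205.6] [118. 119. 115.] [575.8, -149.7, 180.9, 179.4, -5.9]
15.6 [0.45477389 0.09208418 0.11968691] [-3.14154696e+00  2.48294104e-04  2.36765979e-01] 0.08531837977731128 [-0.60660809 -0.13444665 -1.24331813]
t 15.6 shift cm [-1.000e-02 -5.000e-02  1.147e+01] turn z 0.3 pos [454.8  92.1 119.7] yaw 13.6 gap 0.0853 F [-0.6 -0.1 -1.2] tilt [-0. -0. -1.]
```

View pics/wr6.png

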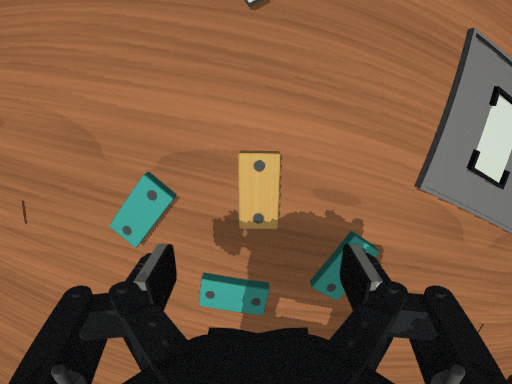

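The brass plate at (259,190) is centred and aligned between the fingers. I'll descend with the fingers slightly narrowed to stay clear of the teal plates.

Call:
{"api": "play_rows", "payload": {
  "rows": [
    [0,0,2,0,0,0.6,0.75],
    [0,0,2.5,0,0,0,0.75],
    [0,0,2.5,0,0,0,0.75],
    [0,0,2.2,0,0,0,0.75],
    [0,0,1.4,0,0,0,0.75],
    [0,0,0.9,0,0,0,0.75],
    [0,0,0,0,0,0,0.5],
    [0,0,0,0,0,0,0.3],
    [0,0,0,0,0,0,0.2],
    [0,0,0,0,0,0,0.2],
    [0,0,0,0,0,0,0.2],
    [0,0,0,0,0,0,0.2],
    [0,0,0,0,0,0,0.2]
  ]
}}

```text
time_s: 17.23
tool_pos: [0.4553, 0.092, 0.0056]
orientation: [3.141, -0.001, 0.225]
contact_force: [-2.8, -1.6, 5.9]
finger_gap: 0.0338
gripper_force: 60.6
```

```bash
python3 -c "
from h import *
delta(575.5,-154.5,100,-6.1)"
```

```text
t 17.23 shift cm [ 6.24 26.72 -9.41] turn z 19.0 pos [455.3  92.    5.6] yaw 12.9 gap 0.0338 F [-2.8 -1.6  5.9] tilt [ 0.001 -0.    -1.   ]
```

Call:
{"api": "play_rows", "payload": {
  "rows": [
    [0,0,-0.8,0,0,0,0.2],
    [0,0,-2.5,0,0,0,0.2],
    [0,0,-4,0,0,0,0.2],
    [0,0,-2.7,0,0,0,0.2],
    [0.5,2.2,0,0,0,0,0.2],
    [0.9,4,0,0,0,0,0.2],
    [1,4.3,0,0,0,0,0.2],
    [1,4.3,0,0,0,0,0.2],
    [1,4.3,0,0,0,0,0.2],
    [0.9,4,0,0,0,0,0.2],
    [0.6,2.3,0,0,0,0,0.2],
    [0.3,1.3,0,0,0,0,0.2],
    [0,0,0,0,0,6.5,0.2],
    [0,0,0,0,0,6.5,0.2],
    [0,0,0,0,0,6,0.2],
    [0,0,0,0,0,0,0.2]
  ]
}}

```text
time_s: 19.23
tool_pos: [0.5746, -0.1538, 0.1049]
orientation: [-3.141, 0.0, -0.105]
contact_force: [-0.4, 0.2, -3.5]
finger_gap: 0.0336
gripper_force: 60.7
```

```bash
python3 l.py wrist wr7; python3 -c "
from h import *
delta(575.5,-154.5,10,-6.1)"
```

```text
go_center 0.7 [365.4, 181.1, 103.4, 28.0] [105. 146. 107.] [561.0, -303.6, 116.2, 27.2, 83.0]
plate_center 0.88 [14.9, 305.4, 27.8, 43.3] [ 47. 117. 107.] [414.5, 187.3, 86.1, 44.7, -27.8]
plate_center 0.67 [144.0, 327.9, 33.3, 39.4] [ 59. 148. 136.] [397.7, -19.2, 86.0, 16.5, -45.8]
plate_center 0.64 [223.1, 184.2, 73.1, 124.6] [156. 124.  71.] [521.0, -148.0, 127.1, 62.3, -5.4]
nogo_center 0.64 [0.3, 95.8, 36.3, 92.6] [130.  70.  65.] [658.4, 99.0, 110.0, 33.1, -46.6]
tray 0.98 [151.1, 82.9, 347.5, 198.6] [121. 121. 119.] [568.0, -228.1, 322.1, 181.6, 84.0]
19.475 [ 0.57470539 -0.15423431  0.10482446] [-3.14149014e+00  8.00511784e-05 -1.05708378e-01] 0.03402438179103844 [ 0.76584579 -0.22209047 -4.10882069]
t 19.48 shift cm [0.08 0.02 9.48] turn z 0.0 pos [ 574.7 -154.2  104.8] yaw -6.1 gap 0.034 F [ 0.8 -0.2 -4.1] tilt [-0.  0. -1.]
```

View pics/wr7.png

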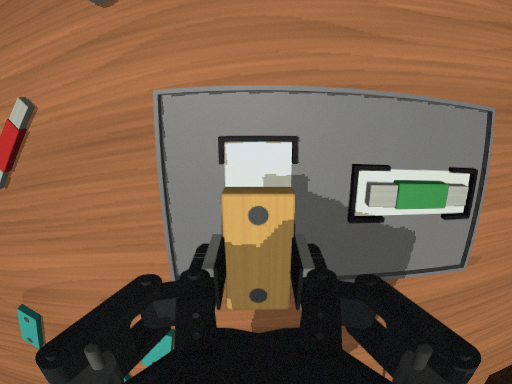

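The plate (col 258) is lined up with the short compartment (cols 225–293). I'll lower it.

Call:
{"api": "play_rows", "payload": {
  "rows": [
    [0.1,0,1.5,0,0,0,0.2],
    [0,0,2.5,0,0,0,0.2],
    [0,0,2.5,0,0,0,0.2],
    [0,0,1.5,0,0,0,0.2],
    [0,0,0.8,0,0,0,0.2],
    [0,0,0.3,0,0,0,0.2],
    [0,0,0.2,0,0,0,0.2],
    [0,0,0.1,0,0,0,0.2],
    [0,0,0.1,0,0,0,0.2],
    [0,0,0,0,0,0,0.2]
  ]
}}

```text
time_s: 20.72
tool_pos: [0.5758, -0.1545, 0.0099]
orientation: [3.142, -0.0, -0.107]
contact_force: [-0.1, 0.7, -4.4]
finger_gap: 0.0339
gripper_force: 60.6
```

Call:
{"api": "play_rows", "payload": {
  "rows": [
    [0,0,0.07,0,0,0,0.2],
    [0,0,0,0,0,0,0.2]
  ]
}}

```text
time_s: 20.98
tool_pos: [0.5759, -0.1545, 0.0097]
orientation: [3.141, -0.0, -0.107]
contact_force: [-2.5, 0.5, 4.7]
finger_gap: 0.0338
gripper_force: 61.5
```

Contact with the floor. Releasing and retreating.

Call:
{"api": "play_rows", "payload": {
  "rows": [
    [0,0,0,0,0,0,0.46],
    [0,0,0,0,0,0,0.5],
    [0,0,0,0,0,0,0.53],
    [0,0,0,0,0,0,0.53],
    [0,0,-0.5,0,0,0,0.53],
    [0,0,-1.5,0,0,0,0.53],
    [0,0,-3,0,0,0,0.6],
    [0,0,-4,0,0,0,1],
    [0,0,-2,0,0,0,1],
    [0,0,0,0,0,0,1]
  ]
}}

```text
time_s: 22.22
tool_pos: [0.5765, -0.1548, 0.1213]
orientation: [3.14, -0.004, -0.107]
contact_force: [-0.3, 0.3, -1.2]
finger_gap: 0.0854
gripper_force: 0.0
```

```bash
python3 l.py wrist wr8
```

```text
go_center 0.81 [355.6, 180.3, 105.0, 26.6] [105. 145. 107.] [560.8, -303.5, 116.7, 28.1, 83.1]
plate_center 0.96 [23.3, 299.9, 23.1, 37.8] [ 50. 118. 109.] [420.0, 194.5, 93.9, 41.3, -48.1]
plate_center 0.67 [237.1, 150.9, 39.9, 79.5] [177. 144.  85.] [575.2, -154.0, 74.1, 37.3, -5.4]
plate_center 0.61 [94.7, 352.6, 38.9, 24.8] [ 48. 118. 108.] [344.6, 82.1, 75.0, 49.2, -86.4]
tray 0.7 [238.5, 152.7, 39.7, 76.4] [176. 144.  85.] [574.2, -153.4, 73.9, 37.7, -6.0]
tray 0.68 [158.0, 88.6, 326.4, 189.3] [114. 114. 111.] [567.9, -228.2, 321.8, 182.8, 84.0]
tray 0.25 [354.4, 180.8, 102.6, 24.5] [104. 144. 106.] [560.4, -303.8, 116.3, 27.7, 84.8]
22.475 [ 0.57531975 -0.15429951  0.11807556] [-3.14093097e+00  1.79388842e-03 -1.07013946e-01] 0.08562172131403274 [ 0.18801361 -0.61238061  0.03073006]
```

View pics/wr8.png

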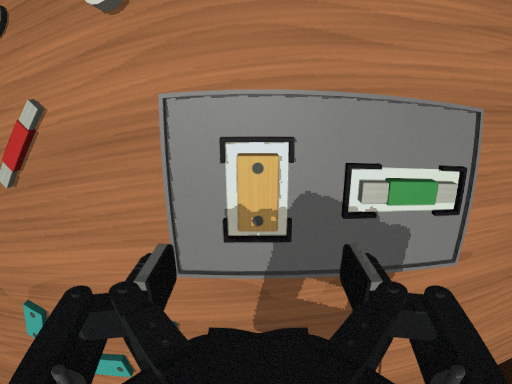

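Both parts lie flat and centred: the plate at (258,192) in the short compartment and the gauge at (408,192) in the long one. The red gauge hasn't moved. Handing in.

```bash
python3 -c "
from cell import workorder
print(workorder.close_job())"
```

```text
the job is handed in; nothing more can be done
None
```

The job is handed in at about 22.5 s: the green-gripped gauge lies flat and lengthwise in the long compartment, then the brass plate in the short, wide one, and the red-gripped gauge was left untouched; no verdict was returned.

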